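# Index the photometer carousel by one hole

### The arm

A 6-joint arm with a two-finger parallel gripper is mounted at the origin on the work surface. World frame = base frame: x ahead of the robot, y to its left, z up, the work surface at z = 0. Lengths are in m, angles in rad, forces in N, time in s.
With the tool pointing down it reaches from about 0.4 to 0.825 m from the base axis. Payload 7 kg.
Tool frame: the origin (TCP) lies midway between the tips of the shut fingers; the grasp point (between the pads) lies 19 mm behind it; z points along the fingers, y is the direction in which the jaws open and shut (so a half turn about z gives the same grasp; the last joint's range is limited). The gripper opens to 88 mm and grips with 3 to 60 N. Pads are 19 mm wide; open, the fingers measure 130 mm over their backs; the gripper's body (78 mm by 193 mm) begins 47 mm behind the grasp point.
Start: joints at [1.511, 0.359, 0.012, 0, -1.224, -0.288], TCP at [0.23, 0.635, 0.227] pointing down, gripper open.
Joint ranges: [-3.07, 3.07], [-1.43, 2.12], [-1.02, 1.25], [-3.03, 1.67], [-3.05, -0], [-3.03, 3.03]. Speed limits (rad/s): [2.39, 2.39, 3.01, 3.14, 3.14, 3.14].

### API

Orientations are given as [roll, pitch, yaw] about the fixed x, y, z axes, in that order (R = Rz(yaw) Ry(pitch) Rx(roll)).
In Python, from station import get_state, grab_frame, camera_info, job_done gives the robot as it stands. The module is installed in compiled form; this text tells all that it offers.
- The arm moves only by the shell command python3 -m inch 'ROWS' [FORCE]. ROWS is JSON, a list that holds one entry, the list of rows, each a list of 7 numbers: the shift along the tool's x, y, z normalised to -1 to 1, where 1 is 50 cm, then the turn, a rotation vector about the tool's x, y, z normalised to -1 to 1, where 1 is 180 degrees, then the closure, from 0 (fully open) to 1 (shut). A call has 1 to 20 rows; each row shifts and turns the commanded pose from where the row before left it, along the tool's axes as they then stand; what a row does not reach is not made up. A row lasts 1/10 s, in which the tool goes at most 50 mm and 8.59 degrees, less where a joint would pass 70% of its speed; a pose out of reach is approached as far as the arm can. A call with a number of a shift or a turn outside -1 to 1 is refused whole. A call with a gripper value outside its range is refused whole. The fingers move at their own pace and stop on an object; FORCE is the grip in N (left out, the last holds). Time passes only in rows, so rows that do not move let the fingers close. It gives the time, the measured TCP pose, the force and the opening at its end, in the units of the state.
- get_state(): the state, without advancing time (a new reading comes with each control period).
- grab_frame(name): name is "side" or "top" or "wrist"; returns the picture (400x640x3 uint8, blue, green, red); there is no depth.
- camera_info(name): a dict with "vertical_fov" (degrees; the focal length in pixels is half the picture's height over the tangent of half this angle, whatever the lens; pixels are square), "cx", "cy" (the principal point, pixels), "R" (3x3) and "t" (3): a world point X has camera coordinates R X + t. Camera axes: x right, y down, z forward; pixel columns grow to the right and rows downward; lengths in m; the calibration is good to about 2 mm. A picture is of the moment at which its call begins: read the wrist's pose just before it. camera_info takes no time and is no camera call; for the wrist camera it gives the pose at the moment of the call.
- job_done(): hands the job in, once; it reports no verdict.
The state is a dict: "t": time; "q": joint angles; "qd": joint speeds; "joint_efforts": joint torques, N m; "eef_pos": TCP position; "ee_rot": TCP orientation; "force": force on the tool from outside, world axes, zero at the start; "moment": the same for the moment, N m; "width": finger opening in m.
Only numpy, scipy, OpenCV 4.12 (cv2) and the standard library are available. Lean on these libraries where they do the work, as an engineer would, in place of code of your own. Each camera call takes 0.05 s, during which the arm holds its last target.

### The job

The blue-capped vial stands one hole away from the reading head of the sample carousel, on one side or the other. With closed fingertips press the orange indexing plunger down and, once its nose is free, turn the table just one hole, the way that brings the blue-capped vial under the reading head, and let the plunger spring up into that hole so that the table is locked there. Only push and press: do not lift or tip any vial, leave everything else on the bench where it is, and finish clear of everything.

Things in the scene. Friction and masses are not known exactly. Their poses are not given: they have to be found in the camera images.
- carousel: fixed base: white round housing 352 mm across, console with tilted screen on its +x side. Origin on the bench under the table's axis; x points to the reading arm; position and yaw vary. Around the table a fixed aluminium index ring (inner radius 130 mm, outer 168, 66 to 78 mm above the bench) has 8 slots ('holes') 14 mm wide, 45 degrees apart, each with a blue dot.
- hub (a point): centre of the table's top face, on its vertical turning axis, 88 mm above the bench. A boss of 34 mm radius, 14 mm high, stands there. Square pockets with 20 mm high walls lie 70 mm from the axis, 45 degrees apart. The glassy table is 252 mm across.
- reading_spot (a point): point straight under the reading head, 70 mm from the axis, at a seated vial's mid-height: where the blue-capped vial's centre must come. The black reading arm, 195 mm high at most, stands at the base's +x side and reaches in over the table to 57 mm from the axis; the head's underside is 157 mm above the bench.
- turntable (a joint): table angle, rad, positive counter-clockwise from above. About 0 at the start (locked, 0.02 of play either way); the next holes are at +0.785 and -0.785, each holding it to within 0.02. Which way is needed depends on the vial. Light friction (0.12 N m); it stays where it is left. It cannot turn while the plunger's nose is in a hole.
- plunger (a joint): how far the plunger is pressed down, m: 0 = up (nose in a hole, locked), 0.014 = fully down. Spring: 3 N at the top, 7 N at the bottom. The nose, an 8 mm bar pointing outwards, is clear of the hole from 0.010 on (6 N). Let go between holes, it rests under the ring at about 0.010, free to turn, and springs up by itself when a hole comes over it (3 mm play either side).
- plunger_top (a point): centre of the top face of the plunger's orange head, a disc 30 mm across and 8 mm thick, 112 mm from the axis; 122 mm above the bench when up, 108 mm when fully down. It is carried by the table and turns with it; at the start it is on the robot's side, opposite the reading arm.
- post_left (a point): top centre of a fixed upright drive post on the table (12 mm across, steel with black end, 45 mm high, top 133 mm above the bench), 30 mm from the plunger's centre on the base's +y side at the start. A fingertip on the plunger stands between the two posts (48 mm clear) and may push against either.
- post_right (a point): the same post on the plunger's other side, 30 mm from its centre.
- vial_blue_mid (a point): Blue cap: the vial to bring under the reading head; at the start one pocket (45 degrees) to one side or the other of it. Loose capped vial, 20 mm across, 48 mm tall, standing in one of the plate's square pockets (20 mm deep); this point is its centre, half-way up. It rides round with the plate.
- vial_white_mid (a point): White cap, one pocket to the other side. Loose capped vial, 20 mm across, 48 mm tall, standing in one of the plate's square pockets (20 mm deep); this point is its centre, half-way up. It rides round with the plate.
- vial_grey_mid (a point): Grey cap, under the reading head at the start. Loose capped vial, 20 mm across, 48 mm tall, standing in one of the plate's square pockets (20 mm deep); this point is its centre, half-way up. It rides round with the plate.
- vial_black_mid (a point): Black cap, a quarter turn from the reading head. Loose capped vial, 20 mm across, 48 mm tall, standing in one of the plate's square pockets (20 mm deep); this point is its centre, half-way up. It rides round with the plate.
- reagent_bottle: loose amber reagent bottle, 64 mm across, 150 mm tall; bystander. Origin under its centre.
- tip_box_green: loose box of pipette tips, green with a white lid, 122 x 87 x 65 mm; bystander. Origin under its centre.
- tip_box_yellow: loose box of pipette tips, yellow with a white lid, 122 x 87 x 65 mm; bystander. Origin under its centre.
- beaker: loose clear beaker, 70 mm across, 85 mm tall; bystander. Origin under its centre.
- marker: loose white and blue marker pen lying flat, 140 x 14 x 14 mm; bystander. Origin on its underside.

How it is judged:
On the way, in this order (a step that is already met when the one before it is completed fails the run):
1. the plunger is pressed in until its nose is clear of the hole, with the table still at its first hole (value of joint plunger above 0.0095 m and value of joint turntable between -0.15 and 0.15 rad), for 0.05 s.
2. the table is turned on towards the next hole with the plunger's nose out of the holes (value of joint plunger above 0.006 m and (value of joint turntable above 0.35 rad or value of joint turntable below -0.35 rad)), for 0.05 s.
At the end, for the whole second after the job is handed in: The blue-capped vial's centre is within 8 mm (horizontally) of the reading spot, the table is at the next hole (0.785 +- 0.045 rad to the proper side) and at rest, the plunger has sprung up (less than 3 mm pressed) and so locks the table, and all four vials stand seated in their pockets (horizontal distance between vial_blue_mid and reading_spot below 0.008 m and (value of joint turntable between 0.74 and 0.83 rad or value of joint turntable between -0.83 and -0.74 rad) and value of joint plunger below 0.003 m and velocity of joint turntable between -0.03 and 0.03 rad/s and height (world z) of each of vial_blue_mid, vial_white_mid, vial_grey_mid, vial_black_mid below 0.122 m and angle between each of vial_blue_mid, vial_white_mid, vial_grey_mid, vial_black_mid's own z axis and vertical below 0.2 rad); the robot touches nothing.
It fails at once if the table is turned well past the next hole (value of joint turntable above 1.1 rad or value of joint turntable below -1.1 rad).
It fails at once if a vial is lifted more than 12 mm or tipped (height (world z) of any of vial_blue_mid, vial_white_mid, vial_grey_mid, vial_black_mid above 0.127 m or angle between any of vial_blue_mid, vial_white_mid, vial_grey_mid, vial_black_mid's own z axis and vertical above 0.35 rad).
It fails at once if a bystander on the bench is shifted more than 25 mm, or tipped (distance of any of reagent_bottle, tip_box_green, tip_box_yellow, beaker, marker from where it was at the start of the episode above 0.025 m or angle between any of reagent_bottle, tip_box_green, tip_box_yellow, beaker, marker's own z axis and vertical above 0.3 rad).
It also fails if it takes over 38 s, if anything falls off the work surface, if the arm or the gripper's body presses on something with over 40 N, if the wrist force passes 120 N, or if a joint passes its speed limit or range.

## Working session

There is one attempt and no reset: what is moved stays moved. The work goes in short steps, Python scripts to look and compute and a shell command to move; the robot and the scene stay as the last step left them, time stands still between calls to the robot, and variables do not carry over. Pictures are saved under pics/ and viewed, and the job is handed in when it is done.

```bash
mkdir -p pics; ls; python3 - <<'E'
from station import *
import cv2
s=get_state(); print(s)
for n in("side","top","wrist"):
    cv2.imwrite(f"pics/{n}0.png",grab_frame(n)); print(n,camera_info(n))
E
```

```text
pics
{'t': 0.0, 'q': array([ 1.51109655e+00,  3.59418303e-01,  1.10398297e-02, -3.56694559e-04,
       -1.22409184e+00, -2.88077503e-01]), 'qd': array([-0.00189736,  0.00176448,  0.00041996,  0.00023418,  0.00017095,
       -0.00064932]), 'joint_efforts': array([-2.18263383e-03, -5.82717276e+01,  2.93053025e+01,  6.99723065e+00,
        6.76953845e-03, -1.62989627e-04]), 'eef_pos': array([0.22991631, 0.63410669, 0.22559291]), 'ee_rot': array([ 3.13989238e+00, -1.54150185e-04, -3.47898634e-01]), 'force': array([ 0.62407518, -0.03855796, -0.82227366]), 'moment': array([ 0.0011101 , -0.01346869,  0.05025533]), 'width': 0.08742934149237691}
side {'vertical_fov': 53.32745694522804, 'cx': 317.5002365700598, 'cy': 201.9873022460537, 'R': array([[-0.9204492 , -0.39043702,  0.01822633],
       [-0.30074649,  0.67767952, -0.67104546],
       [ 0.24964939, -0.62314476, -0.74119214]]), 't': array([0.45030836, 0.22479194, 1.06045822])}
top {'vertical_fov': 46.35400025257689, 'cx': 323.73760924827286, 'cy': 198.7100046990749, 'R': array([[-0.03466859, -0.99938779, -0.00470552],
       [-0.97531959,  0.03486023, -0.21802857],
       [ 0.21805912, -0.00296935, -0.97593104]]), 't': array([0.01914924, 0.51329275, 1.46935585])}
wrist {'vertical_fov': 60.96238172603358, 'cx': 316.96310334135546, 'cy': 197.49837743408298, 'R': array([[-0.34113105, -0.94001422,  0.00169266],
       [-0.9034452 ,  0.32835647,  0.27562438],
       [-0.25964664,  0.09249481, -0.96126392]]), 't': array([ 0.67295352, -0.03578297,  0.39099757])}
```

View pics/top0.png

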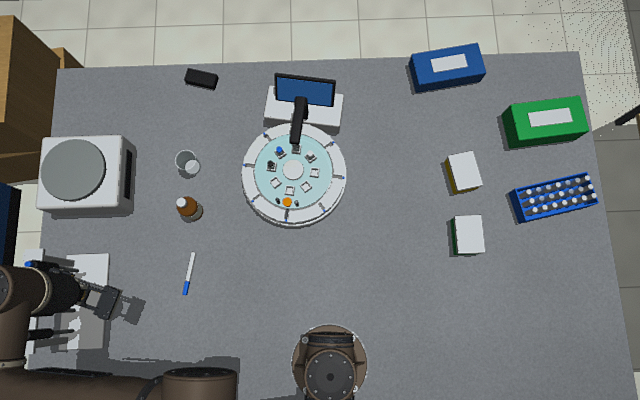

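View pics/side0.png

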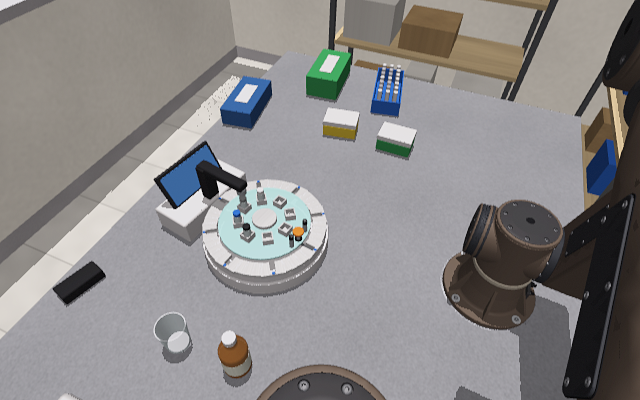

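View pics/wrist0.png

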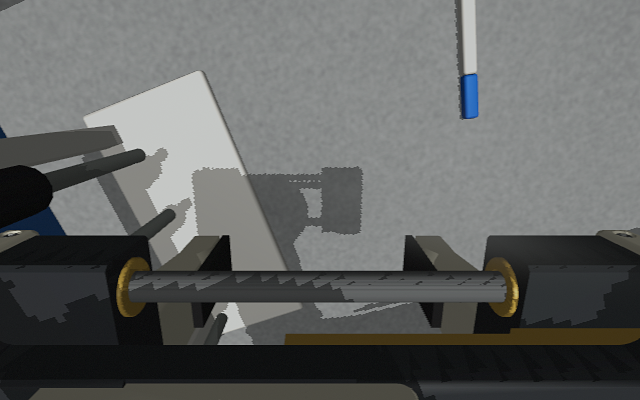

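The top view shows the carousel at about (293,173), with the orange plunger at about (287,202). The blue cap is near (279,151), left (+y) of the reading arm. The table must turn clockwise, which is negative. I'll zoom in and measure.

```bash
cat > h.py <<'E'
import numpy as np, cv2
from station import *
def ray(n,u,v,z,ci=None):
    c=ci or camera_info(n); f=200/np.tan(np.radians(c["vertical_fov"]/2))
    R=np.array(c["R"]);t=np.array(c["t"])
    d=R.T@np.array([(u-c["cx"])/f,(v-c["cy"])/f,1]); o=-R.T@t
    return o+d*(z-o[2])/d[2]
def proj(n,X,ci=None):
    c=ci or camera_info(n); f=200/np.tan(np.radians(c["vertical_fov"]/2))
    p=np.array(c["R"])@np.array(X)+np.array(c["t"]); return c["cx"]+f*p[0]/p[2],c["cy"]+f*p[1]/p[2]
def orange(im):
    h=cv2.cvtColor(im,cv2.COLOR_BGR2HSV)
    return cv2.inRange(h,(10,150,150),(22,255,255))
E
python3 - <<'E'
from h import *
for n,(x0,y0,x1,y1) in {"top":(235,110,355,235),"side":(190,160,340,300)}.items():
    im=cv2.imread(f"pics/{n}0.png")
    cv2.imwrite(f"pics/{n}0z.png",cv2.resize(im[y0:y1,x0:x1],None,fx=4,fy=4,interpolation=cv2.INTER_CUBIC))
    m=orange(im); 
    k,l,st,ce=cv2.connectedComponentsWithStats(m)
    for i in range(1,k):
        if st[i,4]>8: print(n,st[i],ce[i],ray(n,*ce[i],.122))
    h=cv2.cvtColor(im,cv2.COLOR_BGR2HSV); m=cv2.inRange(h,(105,150,100),(125,255,255)); 
    k,l,st,ce=cv2.connectedComponentsWithStats(m)
    for i in range(1,k):
        if st[i,4]>3: print(n,'blue',st[i],ce[i],ray(n,*ce[i],.138))
    # table glass
    m=cv2.inRange(h,(80,25,150),(100,120,255)); ys,xs=np.nonzero(m[y0:y1,x0:x1]); 
    hull=cv2.convexHull(np.c_[xs+x0,ys+y0].astype(np.int32)); 
    P=np.array([ray(n,*p[0],.088)[:2] for p in hull]); print(n,len(xs),'glass',cv2.minEnclosingCircle(P.astype(np.float32)))
E
```

```text
top [283 198   9   8  58] [286.86206897 201.5       ] [0.49424952 0.11657948 0.122     ]
top blue [ 412   43   74   42 1569] [448.07839388  63.74633525] [ 0.93649051 -0.42416338  0.138     ]
top blue [ 277   77   55   29 1105] [304.17013575  90.48144796] [0.85879401 0.05250153 0.138     ]
top blue [277 147   5   6  26] [278.88461538 149.30769231] [0.66064328 0.13762008 0.138     ]
top blue [243 164   2   2   4] [243.5 164.5] [0.6145687  0.24947955 0.138     ]
top blue [515 172  84  49 701] [548.85021398 201.60057061] [ 0.46163022 -0.69057991  0.138     ]
top blue [569 178   6   3  10] [571.6 179.3] [ 0.52975224 -0.77099834  0.138     ]
top blue [560 181   5   3   8] [561.75  181.625] [ 0.52341508 -0.73938151  0.138     ]
top blue [589 180   3   4   6] [589.83333333 181.66666667] [ 0.52015905 -0.82629315  0.138     ]
top blue [549 183   6   3   8] [551.625 183.875] [ 0.51736043 -0.7070119   0.138     ]
top blue [540 185   6   3   9] [542.44444444 186.11111111] [ 0.51125705 -0.67763079  0.138     ]
top blue [561 184  20   8  49] [570.2244898  187.91836735] [ 0.50243572 -0.76261334  0.1
[... 922 characters left out ...]
 [245.42366412  96.0178117 ] [ 0.91060496 -0.33943042  0.138     ]
side blue [624  92   4   3   9] [625.66666667  92.88888889] [-0.33589839 -0.93237531  0.138     ]
side blue [588 140  28  55 561] [605.41889483 171.51871658] [-0.24152676 -0.4341418   0.138     ]
side blue [ 160  145   59   61 1378] [185.91436865 176.0892598 ] [0.86159536 0.07948276 0.138     ]
side blue [233 210   7   7  38] [236.05263158 212.86842105] [0.6624285  0.14067974 0.138     ]
side blue [223 264   3   2   5] [224.2 264.6] [0.60571344 0.28928504 0.138     ]
side blue [272 272   3   2   5] [273.2 272.6] [0.491269   0.26286694 0.138     ]
side 3240 glass ((0.6068007349967957, 0.09870962053537369), 0.12646783888339996)
```

```bash
ls pics
```

```text
side0.png
side0z.png
top0.png
top0z.png
wrist0.png
```

View pics/top0z.png

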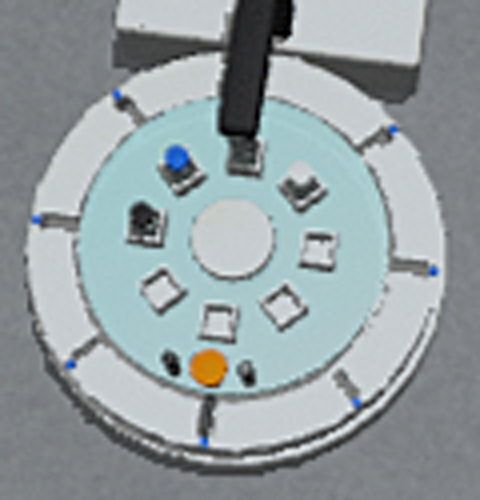

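View pics/side0z.png

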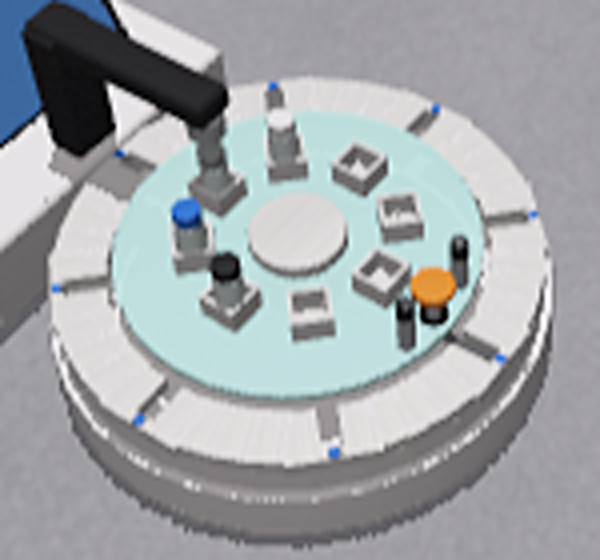

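The blue vial is at the base's +45° position, so the table turns negative (clockwise) and the fingertip pushes post_left towards +y. First I'll travel at height with the gripper closing.

```bash
python3 -m inch '[[[0.02,0.02,0,0,0,0,1],[0.0425,0.0395,0,0,0,0,1],[0.0425,0.0395,0,0,0,0,1],[0.0425,0.0395,0,0,0,0,1],[0.0425,0.0395,0,0,0,0,1],[0.0425,0.0395,0,0,0,0,1],[0.0425,0.0395,0,0,0,0,1],[0.0425,0.0395,0,0,0,0,1],[0.0425,0.0395,0,0,0,0,1],[0.0425,0.0395,0,0,0,0,1],[0.0425,0.0395,0,0,0,0,1],[0.0425,0.0395,0,0,0,0,1],[0.0425,0.0395,0,0,0,0,1],[0.0425,0.0395,0,0,0,0,1],[0.0425,0.0395,0,0,0,0,1],[0.0425,0.0395,0,0,0,0,1],[0.0425,0.0395,0,0,0,0,1],[0.0425,0.0395,0,0,0,0,1],[0.0425,0.0395,0,0,0,0,1],[0.0425,0.0395,0,0,0,0,1]]]' 20
```

```text
t: 2.15
eef_pos: [0.4877, 0.1296, 0.2266]
ee_rot: [-3.141, 0.0, -0.348]
force: [0.3, 0.0, 0.8]
width: 0.0006
```

```bash
python3 -m inch '[[[0,0,0,0,0,0.02,1],[0,0,0,0,0,0.044,1],[0,0,0,0,0,0.044,1],[0,0,0,0,0,0.044,1],[0,0,0,0,0,0.044,1],[0,0,0,0,0,0.044,1],[0,0,0,0,0,0.044,1],[0,0,0,0,0,0.044,1],[0,0,0,0,0,0.044,1],[0,0,0,0,0,0.044,1],[0,0,0,0,0,0.03,1],[0,0,0,0,0,0,1],[0,0,0,0,0,0,1],[0,0,0,0,0,0,1]]]'
```

```text
t: 3.55
eef_pos: [0.4876, 0.1311, 0.2266]
ee_rot: [3.142, 0.0, -1.747]
force: [1.1, 0.5, 0.7]
width: 0.0008
```

```bash
python3 - <<'E'
from h import *
s=get_state(); print(s["t"],s["eef_pos"],s["ee_rot"],s["width"],s["force"],s["q"])
c=camera_info("wrist"); im=grab_frame("wrist"); cv2.imwrite("pics/w1.png",im)
cv2.imwrite("pics/t1.png",grab_frame("top")); 
m=orange(im);k,l,st,ce=cv2.connectedComponentsWithStats(m)
for i in range(1,k):
    if st[i,4]>40: print(st[i],ce[i],ray("wrist",*ce[i],.122,c))
print(proj("wrist",s["eef_pos"],c))
E
```

```text
3.55 [0.48759865 0.13114474 0.22657907] [ 3.14158933e+00  2.76003481e-05 -1.74684121e+00] 0.0008438429347384115 [1.09679488 0.51137686 0.74732336] [ 6.52367050e-01  7.65834470e-02 -3.55200030e-01 -2.32392631e-05
 -1.13899476e+00 -8.28402209e-01]
[283 161  36  33 770] [299.4038961  174.91298701] [0.49699825 0.11051428 0.122     ]
(np.float64(314.95062772521226), np.float64(254.1084487791207))
```

View pics/w1.png

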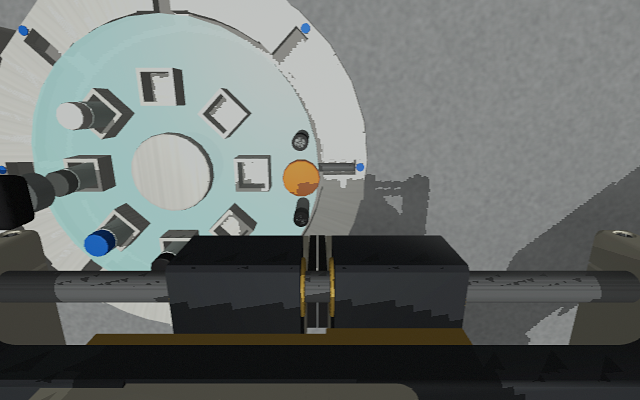

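View pics/t1.png

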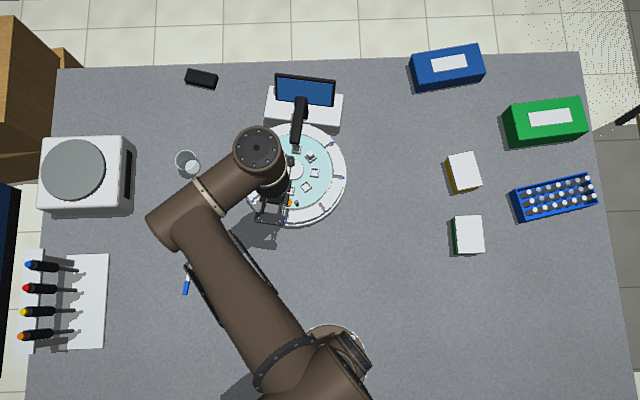

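The wrist view shows the plunger disc spanning about (283-319, 161-194), with the posts at (300,138) and (301,210). The boss is at about (172,171). I'll refine with the disc centre, posts, and ring dots.

```bash
python3 - <<'E'
from h import *
c=camera_info("wrist")
im=cv2.imread("pics/w1.png")
cv2.imwrite("pics/w1z.png",cv2.resize(im[120:235,230:370],None,fx=5,fy=5,interpolation=cv2.INTER_CUBIC))
h=cv2.cvtColor(im,cv2.COLOR_BGR2HSV)
m=cv2.inRange(h,(8,120,60),(25,255,255));m[235:]=0;m[:150]=0
k=max(cv2.findContours(m,0,1)[0],key=cv2.contourArea); e=cv2.fitEllipse(k);print(e)
print("plunger",ray("wrist",*e[0],.122,c))
P=np.array([ray("wrist",*p[0],.122,c)[:2] for p in k],np.float32);print(cv2.minEnclosingCircle(P))
for n,p,z in (("bossTop",(172,171),.102),("postR?",(300,138),.133),("postL?",(301,204),.133),("dot",(360,167),.078),("dot2",(305,28),.078),("dot3",(23,31),.078)): print(n,ray("wrist",*p,z,c))
b=cv2.inRange(h,(105,150,80),(125,255,255));n_,l,st,ce=cv2.connectedComponentsWithStats(b)
for i in range(1,n_):
    if st[i,4]>8 and ce[i][1]<230: print("dot",ce[i],ray("wrist",*ce[i],.078,c))
for n in("top","side"):
    im=cv2.imread(f"pics/{n}0.png");h=cv2.cvtColor(im,cv2.COLOR_BGR2HSV);b=cv2.inRange(h,(105,100,80),(125,255,255));n_,l,st,ce=cv2.connectedComponentsWithStats(b)
    D=[]
    for i in range(1,n_):
        X=ray(n,*ce[i],.078)
        d=np.hypot(X[0]-.606,X[1]-.098)
        if .14<d<.18 : print(n,ce[i],st[i,4],X,d)
E
```

```text
((300.7107849121094, 177.55238342285156), (35.21159362792969, 35.34933090209961), 168.8795166015625)
plunger [0.49644229 0.11290141 0.122     ]
((0.4965192675590515, 0.11311770230531693), 0.01477039884775877)
bossTop [0.6046066 0.0923216 0.102    ]
postR? [0.49036316 0.08125204 0.133     ]
postL? [0.49923073 0.13124557 0.133     ]
dot [0.44490165 0.12208323 0.078     ]
dot2 [ 0.47300807 -0.00082121  0.078     ]
dot3 [ 0.70243008 -0.03959504  0.078     ]
dot [305.06349206  27.73015873] [ 0.47291911 -0.00101061  0.078     ]
dot [22.89705882 30.02941176] [ 0.7022138  -0.04029778  0.078     ]
dot [359.75       166.77272727] [0.44509733 0.12183349 0.078     ]
dot [  2.225 169.6  ] [0.76896668 0.06655356 0.078     ]
top [263.75 133.  ] 4 [0.73985302 0.19280049 0.078     ] 0.1640236721397981
top [333.   141.75] 4 [ 0.70084629 -0.03619365  0.078     ] 0.16432819003771673
top [243.5 164.5] 4 [0.63304977 0.2598719  0.078     ] 0.16411643205537843
top [342.8 177.4] 5 [ 0.57764637 -0.06328182  0.078     ] 0.16375516806592855
top [252.2 200.6] 5 [0.51088149 0.23152005 0.078     ] 0.1639363759764526
top [323.75 210.  ] 4 [0.4718576  0.00238535 0.078     ] 0.16473112662473735
top [285.5 220. ] 6 [0.4437216  0.12540473 0.078     ] 0.16457611577845271
side [257.5 181.5] 4 [ 0.70151036 -0.03416414  0.078     ] 0.16306314425483917
side [298.5 186.5] 4 [ 0.58002113 -0.06523801  0.078     ] 0.16529231041260403
side [219.5 198. ] 2 [0.76890647 0.06975461 0.078     ] 0.1653369871646871
side [322.5 213. ] 2 [0.4746954  0.00188929 0.078     ] 0.16272112601065009
side [203.5 231.5] 4 [0.74177655 0.1915497  0.078     ] 0.16488425620001448
side [314.8 249. ] 5 [0.44582802 0.12395468 0.078     ] 0.16226123938481174
side [224.33333333 264.33333333] 6 [0.63530251 0.25849621 0.078     ] 0.16314922699411352
side [273.         272.71428571] 7 [0.51235806 0.23137665 0.078     ] 0.1629666903343798
```

View pics/w1z.png

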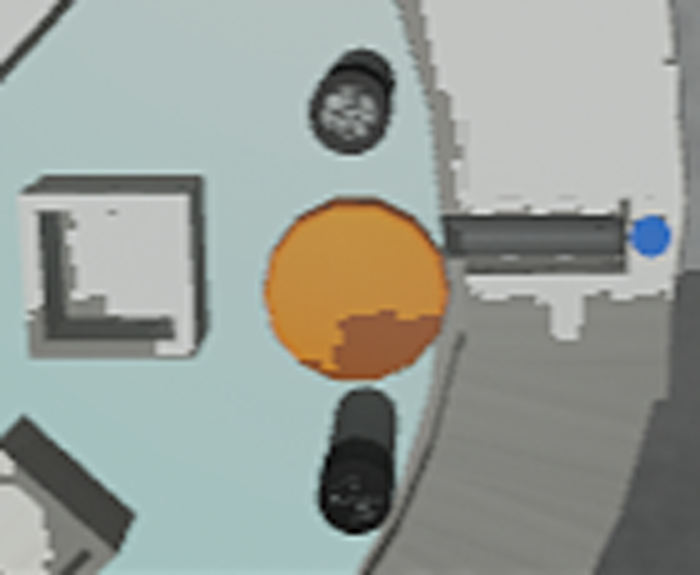

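```bash
python3 -m inch '[[[0.0132,-0.0104,0,0,0,0,1],[0.0132,-0.0104,0.01,0,0,0,1],[0,0,0.04,0,0,0,1],[0,0,0.04,0,0,0,1],[0,0,0.04,0,0,0,1],[0,0,0.035,0,0,0,1],[0,0,0.008,0,0,0,1],[0,0,0,0,0,0,1],[0,0,0,0,0,0,1]]]'; python3 - <<'E'
from h import *
s=get_state(); print(s["eef_pos"],s["force"])
for n,(u,v) in (("side",(295,225)),("wrist",(320,200))):
    im=grab_frame(n)
    im=im[150:290,200:380] if n=="side" else im
    cv2.imwrite(f"pics/{n}2.png",cv2.resize(im,None,fx=4,fy=4,interpolation=cv2.INTER_CUBIC) if n=="side" else im)
E
```

```text
t: 4.55
eef_pos: [0.4962, 0.1165, 0.1407]
ee_rot: [-3.141, 0.0, -1.749]
force: [-0.1, 0.7, 0.6]
width: 0.0004
[0.49623898 0.11649357 0.14074089] [-0.1241544   0.71281169  0.58978842]
```

View pics/side2.png

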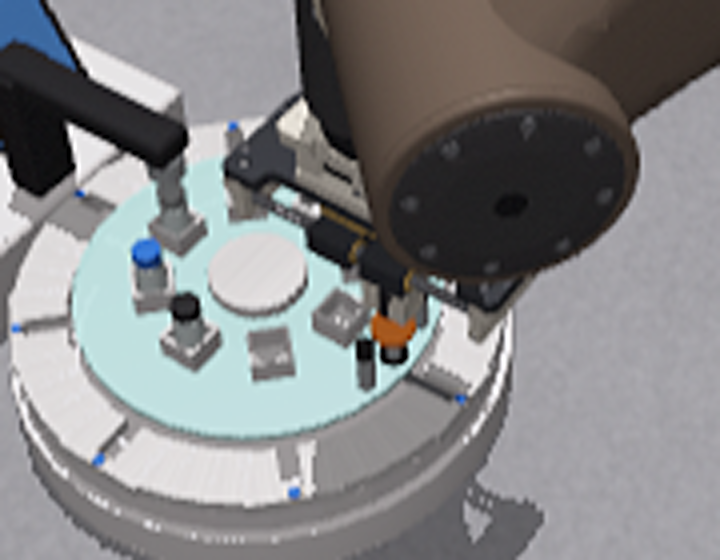

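View pics/wrist2.png

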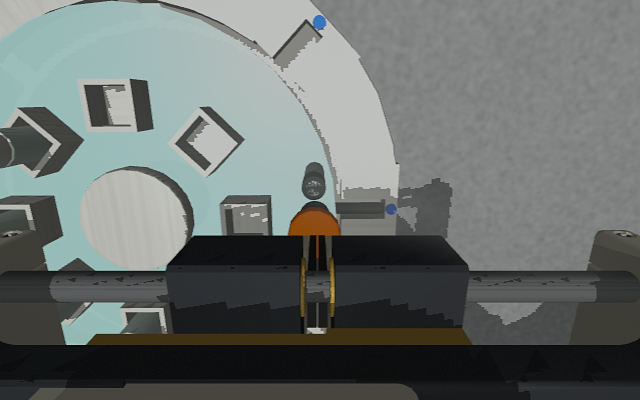

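The fingertip is centred over the orange head and between the posts. Now I press.

```bash
python3 -m inch '[[[0,0,0.015,0,0,0,1],[0,0,0.015,0,0,0,1],[0,0,0.008,0,0,0,1],[0,0,0.008,0,0,0,1],[0,0,0.006,0,0,0,1],[0,0,0.006,0,0,0,1],[0,0,0,0,0,0,1],[0,0,0,0,0,0,1]]]'
```

```text
t: 5.45
eef_pos: [0.4955, 0.1165, 0.1112]
ee_rot: [3.141, -0.0, -1.749]
force: [-3.3, -0.6, 6.9]
width: 0.0006
```

```bash
python3 -m inch '[[[0,0,0.003,0,0,0,1],[0,0,0.001,0,0,0,1],[0,0,0,0,0,0,1]]]'
```

```text
t: 5.75
eef_pos: [0.4955, 0.1165, 0.1093]
ee_rot: [3.141, -0.0, -1.749]
force: [-4.4, -0.5, 6.3]
width: 0.0005
```

```bash
python3 -m inch '[[[-0.0058,-0.0001,0,0,0,0.0083,1],[-0.0117,-0.0003,0,0,0,0.0167,1],[-0.0117,-0.0003,0,0,0,0.0167,1],[-0.0117,-0.0003,0,0,0,0.0167,1],[-0.0117,-0.0003,0,0,0,0.0167,1],[-0.0117,-0.0003,0,0,0,0.0167,1],[-0.0117,-0.0003,0,0,0,0.0167,1],[-0.0117,-0.0003,0,0,0,0.0167,1],[-0.0117,-0.0003,0,0,0,0.0167,1],[-0.0117,-0.0003,0,0,0,0.0167,1],[-0.0117,-0.0003,0,0,0,0.0167,1],[-0.0058,-0.0001,0,0,0,0.0083,1],[0,0,0,0,0,0,1]]]'; python3 - <<'E'
from h import *
s=get_state(); print(s["eef_pos"],s["force"]); p=s["eef_pos"]-[.6059,.0976,0]; print(np.hypot(*p[:2]),np.degrees(np.arctan2(p[1],p[0])),s["ee_rot"])
for n in ("side","wrist","top"):
    im=grab_frame(n)
    if n=="side": im=cv2.resize(im[150:290,200:380],None,fx=4,fy=4,interpolation=cv2.INTER_CUBIC)
    if n=="top": im=cv2.resize(im[110:235,235:355],None,fx=4,fy=4,interpolation=cv2.INTER_CUBIC)
    cv2.imwrite(f"pics/{n}3.png",im)
E
```

```text
t: 7.05
eef_pos: [0.5252, 0.1742, 0.1097]
ee_rot: [-3.141, 0.002, -2.326]
force: [-0.9, 2.7, 6.4]
width: 0.0002
[0.5251581  0.17418964 0.10970416] [-0.94152453  2.67973278  6.432983  ]
0.11128894063974488 136.51178831677552 [-3.14109202e+00  2.05528583e-03 -2.32612880e+00]
```

View pics/side3.png

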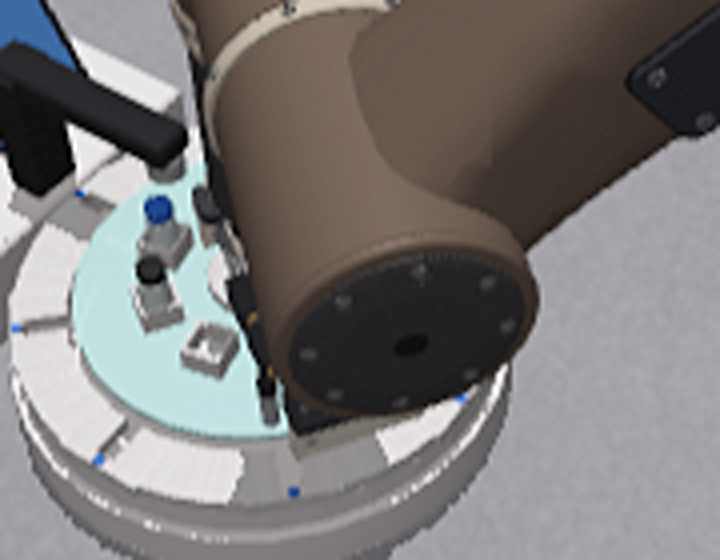

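View pics/wrist3.png

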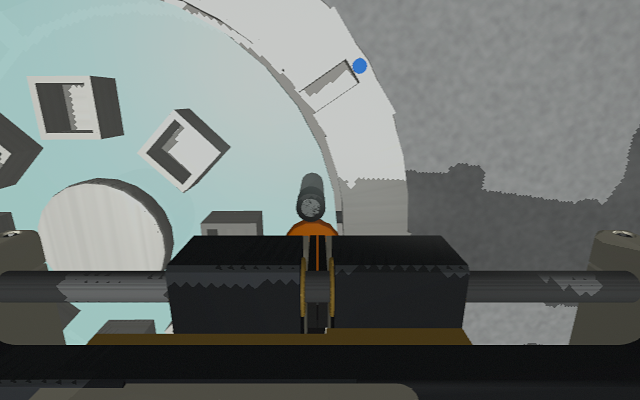

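View pics/top3.png

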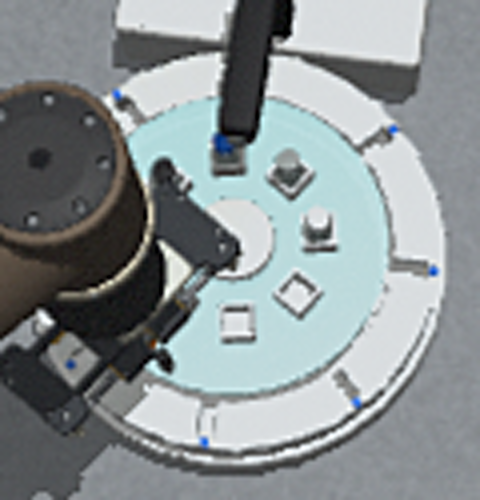

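The table has followed: the blue vial is nearly under the head and the posts straddle the finger. Next I'll estimate the table angle.

```bash
python3 - <<'E'
from h import *
H=np.array([.6059,.0976])
A=lambda n,u,v,z:(lambda p:(np.hypot(*(p-H)),np.degrees(np.arctan2(*(p-H)[::-1]))))(ray(n,u,v,z)[:2])
print("blue side",A("side",236.05,212.87,.137),A("side",200+159/4,150+209/4,.137))
print("black side",A("side",190+226/4,160+268/4,.137),A("side",200+150/4,150+271/4,.137))
print("white cap top",A("top",235+301/4,110+174/4,.139),A("top",235+318/4,110+218/4,.139))
print("post right top", A("top",235+245/4,110+368/4,.133),A("top",235+161/4,110+355/4,.133))
print("post left side", A("side",190+405/4,160+303/4,.133),A("side",200+265/4,150+384/4,.133))
E
```

```text
blue side (np.float64(0.0711164766257257), np.float64(36.59819652528853)) (np.float64(0.0676128640740973), np.float64(5.224891619370051))
black side (np.float64(0.07296605256392351), np.float64(83.046189768868)) (np.float64(0.07133409012491201), np.float64(50.71947872340306))
white cap top (np.float64(0.06945031959526302), np.float64(-57.874996874140386)) (np.float64(0.07112049784086566), np.float64(-89.74680245003385))
post right top (np.float64(0.11720047522244849), np.float64(-174.66292730974337)) (np.float64(0.11722169527653226), np.float64(152.58783229666807))
post left side (np.float64(0.11597627501204717), np.float64(154.90299297079477)) (np.float64(0.11983891637839068), np.float64(121.56130290253171))
```

```bash
python3 -m inch '[[[-0.0058,-0.0001,0,0,0,0.0083,1],[-0.0117,-0.0003,0,0,0,0.0167,1],[-0.0058,-0.0001,0,0,0,0.0083,1],[0,0,0,0,0,0,1],[0,0,-0.008,0,0,0,1],[0,0,-0.011,0,0,0,1],[0,0,-0.011,0,0,0,1],[0,0,0,0,0,0,1]]]'; python3 - <<'E'
from h import *
s=get_state(); p=s["eef_pos"]-[.6059,.0976,0]; print(np.hypot(*p[:2]),np.degrees(np.arctan2(p[1],p[0])),s["ee_rot"],s["force"])
for n in ("side","wrist"):
    im=grab_frame(n)
    if n=="side": im=cv2.resize(im[150:290,200:380],None,fx=4,fy=4,interpolation=cv2.INTER_CUBIC)
    cv2.imwrite(f"pics/{n}4.png",im)
E
```

```text
t: 8.0
eef_pos: [0.5329, 0.1813, 0.1248]
ee_rot: [-3.141, 0.001, -2.43]
force: [-0.6, -0.1, 0.2]
width: 0.0004
0.11107201079757348 131.0979432353791 [-3.14141893e+00  1.01863077e-03 -2.43038733e+00] [-0.57509785 -0.1481831   0.17733166]
```

View pics/side4.png

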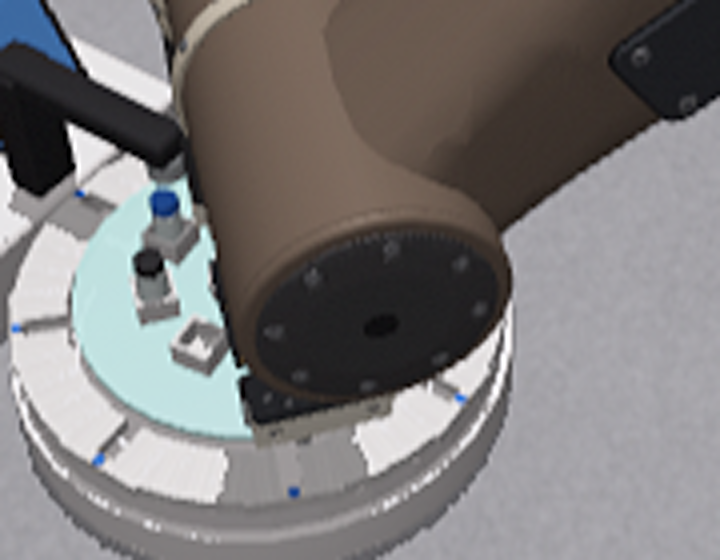

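View pics/wrist4.png

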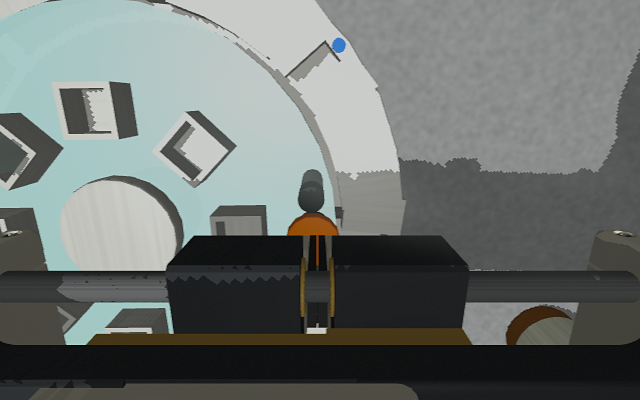

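Force is near zero, so the finger is clear above the plunger. I'll now move forward slowly to push post_left.

```bash
python3 -m inch '[[[-0.0059,-0.0001,0,0,0,0.0083,1],[-0.0059,-0.0001,0,0,0,0.0083,1],[-0.0059,-0.0001,0,0,0,0.0083,1],[-0.0059,-0.0001,0,0,0,0.0083,1],[-0.0059,-0.0001,0,0,0,0.0083,1],[-0.0059,-0.0001,0,0,0,0.0083,1],[0,0,0,0,0,0,1]]]'; python3 - <<'E'
from h import *
s=get_state(); p=s["eef_pos"]-[.6059,.0976,0]; print(np.hypot(*p[:2]),np.degrees(np.arctan2(p[1],p[0])),s["force"])
im=grab_frame("wrist"); cv2.imwrite("pics/wrist5.png",im)
E
```

```text
t: 8.8
eef_pos: [0.5466, 0.1915, 0.1237]
ee_rot: [3.142, -0.001, -2.588]
force: [-2.3, -1.3, 1.3]
width: 0.0005
0.1110480664598731 122.28356530469317 [-2.27610998 -1.31773574  1.31992038]
```

View pics/wrist5.png

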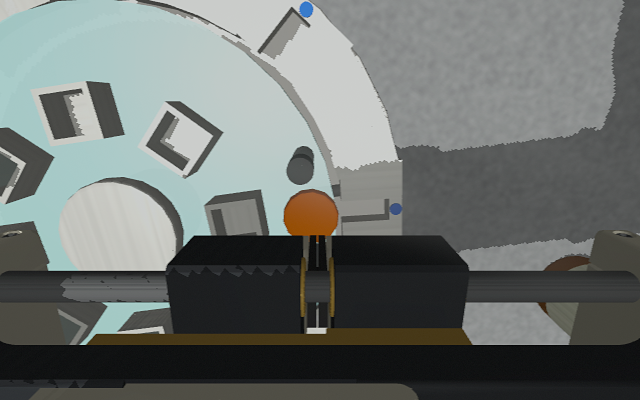

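```bash
python3 -m inch '[[[-0.0039,0,0,0,0,0.0056,1],[-0.0039,0,0,0,0,0.0056,1],[-0.0039,-0.0001,0,0,0,0.0056,1],[0,0,0,0,0,0,1]]]'; python3 - <<'E'
from h import *
s=get_state(); p=s["eef_pos"]-[.6059,.0976,0]; print(np.hypot(*p[:2]),np.degrees(np.arctan2(p[1],p[0])),s["force"])
im=grab_frame("wrist"); cv2.imwrite("pics/wrist6.png",im)
E
```

```text
t: 9.25
eef_pos: [0.5531, 0.1952, 0.1244]
ee_rot: [-3.141, 0.002, -2.64]
force: [-0.5, 0.5, -0.4]
width: 0.0006
0.11099129771401106 118.41617897135775 [-0.53534534  0.54437262 -0.40981603]
```

View pics/wrist6.png

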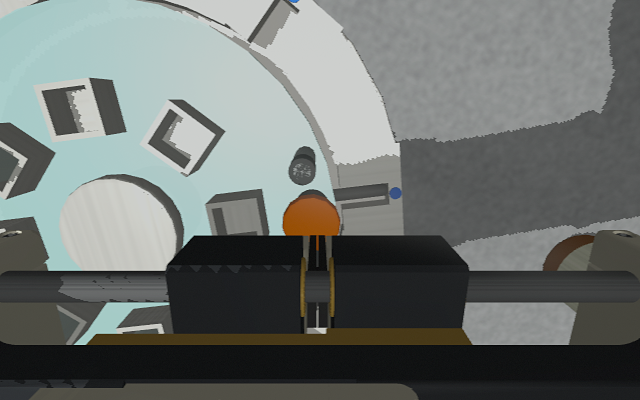

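The orange head looks larger (283-341), which means it has risen, and the nose bar seems to fill the slot at (365,195). I'll nudge to confirm the lock.

```bash
python3 -m inch '[[[-0.0039,0,0,0,0,0.0056,1],[-0.0020,0,0,0,0,0.0028,1],[0,0,0,0,0,0,1],[0,0,0,0,0,0,1]]]'; python3 - <<'E'
from h import *
s=get_state(); p=s["eef_pos"]-[.6059,.0976,0]; print(np.hypot(*p[:2]),np.degrees(np.arctan2(p[1],p[0])),s["force"])
im=grab_frame("wrist"); cv2.imwrite("pics/wrist7.png",cv2.resize(im[120:250,230:430],None,fx=4,fy=4,interpolation=cv2.INTER_CUBIC))
E
```

```text
t: 9.7
eef_pos: [0.5547, 0.1961, 0.1241]
ee_rot: [3.142, 0.0, -2.666]
force: [-0.1, -0.3, -0.1]
width: 0.0002
0.11097748259370119 117.45601772300793 [-0.05702014 -0.3125528  -0.09464941]
```

View pics/wrist7.png

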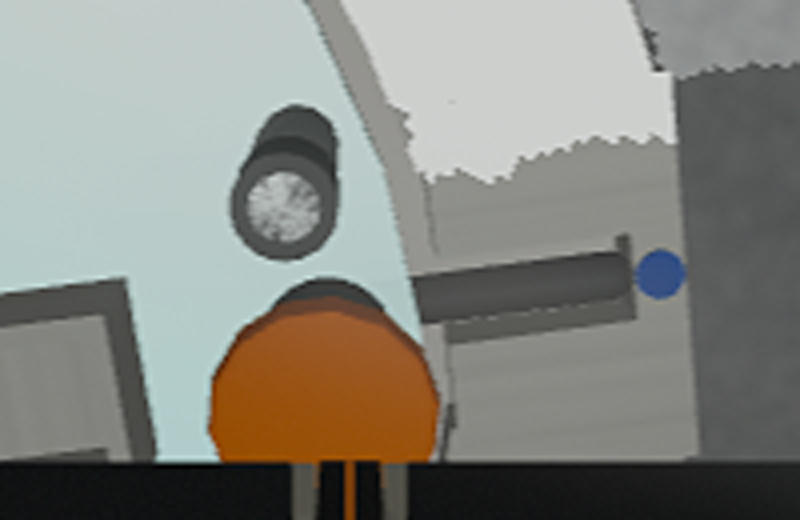

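The nose bar fills the slot next to its blue dot, as it did at the start, and there is no load on the finger. I'll retreat upwards and then sideways.

```bash
python3 -m inch '[[[0,0,-0.015,0,0,0,1],[0,0,-0.03,0,0,0,1],[0,0,-0.05,0,0,0,1],[0,0,-0.05,0,0,0,1],[0,0,-0.05,0,0,0,1],[0,0,-0.05,0,0,0,1],[0,0,-0.02,0,0,0,1],[0,0.03,0,0,0,0,1],[0,0.05,0,0,0,0,1],[0,0.05,0,0,0,0,1],[0,0.05,0,0,0,0,1],[0,0.05,0,0,0,0,1],[0,0.05,0,0,0,0,1],[0,0.05,0,0,0,0,1],[0,0.05,0,0,0,0,1],[0,0.03,0,0,0,0,1],[0,0,0,0,0,0,1],[0,0,0,0,0,0,1]]]'; python3 - <<'E'
from h import *
print(get_state()["force"])
for n,(x0,y0,x1,y1) in {"top":(235,110,355,235),"side":(190,160,340,300)}.items():
    im=grab_frame(n); cv2.imwrite(f"pics/{n}8.png",im)
    cv2.imwrite(f"pics/{n}8z.png",cv2.resize(im[y0:y1,x0:x1],None,fx=4,fy=4,interpolation=cv2.INTER_CUBIC))
    H=np.array([.6059,.0976])
    m=orange(im);k,l,st,ce=cv2.connectedComponentsWithStats(m)
    for i in range(1,k):
        if st[i,4]>8:
            p=ray(n,*ce[i],.122)[:2]-H; print(n,ce[i],st[i],np.hypot(*p),np.degrees(np.arctan2(p[1],p[0])))
    p=ray(n,*ce[1],.122)
E
```

```text
t: 11.55
eef_pos: [0.4603, 0.3782, 0.2559]
ee_rot: [-3.141, -0.001, -2.665]
force: [-0.3, -0.2, -0.0]
width: 0.0003
[-0.30109432 -0.225097   -0.04176121]
top [263.5 188. ] [260 184   8   9  56] 0.11268171880304455 125.62357623034316
top [ 19.75862069 335.86206897] [ 17 333   6   7  29] 0.9464758048893235 121.02446181005345
side [229.87213115 353.56721311] [218 342  27  21 305] 0.3797619209262154 107.83422127165528
```

View pics/top8z.png

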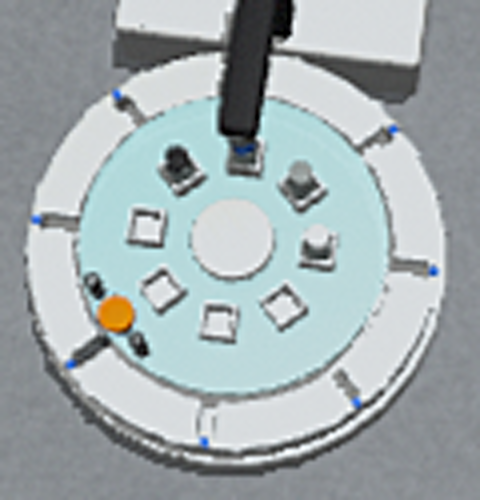

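View pics/side8.png

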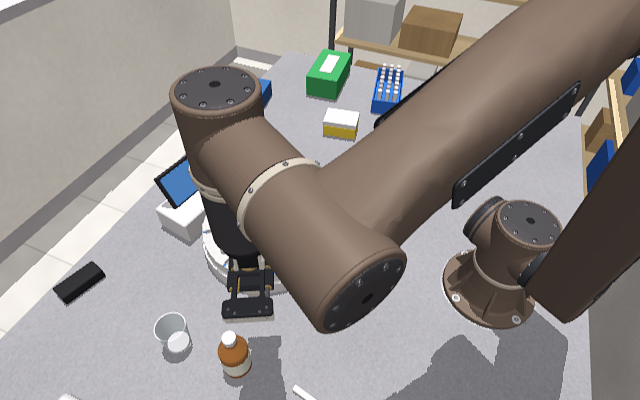

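View pics/top8.png

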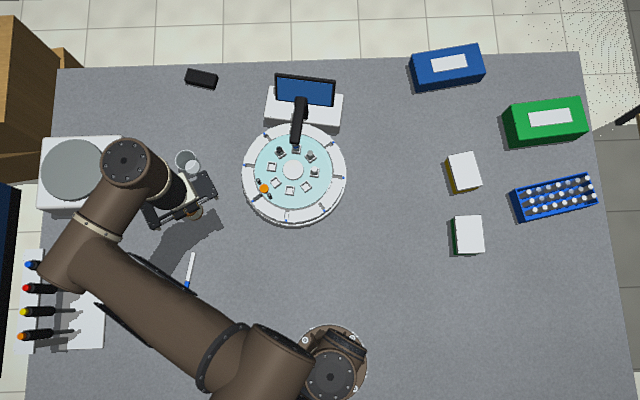

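The table is at the new hole: the plunger is at 125.6°, against 170.4° at the start. The nose is in its slot, the blue cap is under the head and the vials are upright. The arm is clear of everything with zero force. Handing in.

```bash
python3 -c "from station import *; print(get_state()['t'], get_state()['force']); print(job_done())"
```

```text
11.65 [-0.12291319 -0.62279626 -0.27197571]
the job is handed in; nothing more can be done
None
```

I turned the table one hole clockwise (negative) and handed the job in at 11.65 s. The blue-capped vial is now under the reading head and the table is locked there. No verdict came back from the hand-in.

- **Pressing:** I pressed the plunger with the closed fingertips about 12.7 mm, estimated from the tool height and about 6.3 N of force. That is past the 10 mm the nose needs to clear the hole.
- **Turning:** With the plunger still pressed, friction carried the table to about −38°. I then raised the fingers just above the plunger and pushed post_left until the nose sprang into the next hole.
- **Final checks:** The top view put the plunger 44.8° from its start angle, and a close wrist view before retreating showed the nose filling the slot. All four vials stood upright in their pockets, the bystanders in view looked unmoved, and the tool force was near zero with the arm clear.
- **Limits of the checks:** The arm hid the plunger from the side camera at the end, so the final angle rests on the top view only. The wrist camera's positions also disagreed with the other two cameras by about 3 mm, which did not matter for the 14 mm clearance between the posts. The test nudge against the post met no load, so the lock is judged from the picture alone.

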